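Turn the sample leaf and weigh it down with the candle from the roll-top case

TASK

A customer wants to compare the stones on the back of the raised leaf in the ring-bound sample book: turn that leaf across the rings onto the other side, roll the slatted cover of the display case fully open, and stand the oval stone candle from the case gently and upright in the middle of the turned leaf, so that it keeps the springy leaf lying flat. Leave the cover open and the other wares where they are.

Things in the scene. Friction and masses are not known exactly. Their poses are not given: they have to be found in the camera images.
- book: Fixed open ring binder of stone samples, 210 mm (x, along the ring line) by 264 mm (y), flat on the table on either side of the case. Stacks of other leaves, 87 mm wide, top 27 mm above the table, lie on both sides of the rings. z up. Origin on the table on the ring line, 20 mm along +x from its middle.
- book_rings (a point): Middle of the ring line, 30 mm above the table: the axis about which the leaf turns, which runs along the book's x.
- turn (a joint): Leaf angle about the rings (rad): 0 = flat on the book's -y side (robot's right), pi/2 = upright, pi = flat on the +y side. Starts near 0.25, front face up. A weak spring (under 0.1 N m) pulls it towards upright: left alone it rests about 0.25 rad above either stack, and a light load (the candle is plenty) lays it flat. Well past upright it falls over by itself.
- leaf: Stiff board leaf, 6 mm thick, about 0.14 kg: 180 mm along the rings, outer edge 120 mm from the ring axis, a grey tab beyond it. Flush samples: two squares on the front, three long ones on the back. Origin on the ring axis; x along the rings (as the book's x), -y from the rings to the tab, z normal to the front face.
- leaf_tab (a point): Point in the middle of the tab's thickness, 142 mm from the ring axis. The tab, 44 mm wide (along the rings), reaches from the leaf's edge at 120 mm to 161 mm, clear beside and below down to the binder's board (5 mm above the table). Pinched across its 44 mm width, fingers closing along the rings, the leaf swivels between upright fingers all the way over.
- leaf_back (a point): Middle of the leaf's back face, 75 mm from the ring axis; axes as leaf, so its -z points up when the leaf has been turned. The board measures 180 mm by 90 mm about this point.
- case: Fixed wooden roll-top display case, 336 mm deep (x; it opens at the -x front, to the robot), 310 mm wide (y), a half cylinder lying along y: round side cheeks, 286 mm apart inside, reach 169 mm from the track's axis. Origin on the table under that axis, z up. The rear half is closed; the front half has a marble floor 40 mm above the table.
- case_axis (a point): Centre of the round track, 14 mm above the table; the track's axis runs along the case's y.
- cover (a joint): Roll of the slatted cover along its round track (rad): 0 = closed (it covers the front quarter, outer radius 164 mm), 1.55 = fully open (rolled up, over and back, beyond the axis). It starts between 0 and 0.35. Friction holds it wherever it is left; moving it takes about 3 to 7 N at the handle.
- cover_handle (a point): Middle of the cover's round brass bar, 12 mm thick, 120 mm long along the case's y, 205 mm from the track's axis (41 mm off the slats). At cover angle c it lies in the direction (135 deg - c) from the case's +x up towards z. It can be pinched from above and swivels between the fingers.
- candle: The oval travertine candle, a block with round ends 80 mm long (x), 52 mm wide (y), 80 mm tall, about 0.55 kg (0.4 to 0.7). Origin at the centre of its underside, z up. It starts under the cover on the case's marble floor, its length roughly front to back; there are 30 mm or more free on either side of it.
- tealight: Bystander: small black round candle, 52 mm across, 36 mm tall, in the case beside the oval one (case's +y side). Origin under its centre.
- dish: Bystander: green stone dish, 90 mm across, 25 mm high, beyond the far end of the book. Origin under its centre.
- goblet: Bystander: marble goblet, 90 mm across, 150 mm tall, at the right side of the table. Origin under its centre.
- bowl: Bystander: black bowl, 100 mm across, 50 mm high, at the back of the table. Origin under its centre.
- pillar: Bystander: green stone pillar candle, 80 mm across, 100 mm tall, at the left side of the table. Origin under its centre.
- giftbox: Bystander: cardboard gift box 120 x 90 x 60 mm, at the left side. Origin under its centre.
- jar: Bystander: marble jar candle, 76 mm across, 75 mm tall, at the right side. Origin under its centre.

How it is judged:
By the outcome, as a careful person would: the job done as asked, in the order asked, and still so for the second after the job is handed in, with the robot touching nothing.
It also fails if it takes over 70 s, if anything falls off the work surface, if the arm or the gripper's body presses on something with over 40 N, if the wrist force passes 120 N, or if a joint passes its speed limit or range.

ROBOT

A 6-joint arm with a two-finger parallel gripper is mounted at the origin on the work surface. World frame = base frame: x ahead of the robot, y to its left, z up, the work surface at z = 0. Lengths are in mm, angles in rad, forces in N, time in s.
With the tool pointing down it reaches from about 325 to 875 mm from the base axis. Payload 4.4 kg.
Tool frame: the origin (TCP) lies on the centre line of the jaws, within the pads' length; the fingertips stand ahead of it and the grasp point (between the pads) lies 6 mm ahead of it (ctrl.tcp_to_tips is the z of the fingertips in the tool frame, in mm); z points along the fingers, y is the line along which they close (so a half turn about z gives the same grasp; the last joint's range is limited). The gripper opens to 85 mm and grips with 20 to 120 N. Pads are 22 mm wide; open, the fingers measure 114 mm over their backs; the gripper's body (76 mm by 85 mm) begins 54 mm behind the grasp point. The pads swing forward as they close: fully open they stand 13 mm farther back than shut.
Start: joints at [0.962, 0.207, 1.542, -0, 1.393, -0.15], TCP at [254.661, 515.534, 256.282] pointing down, gripper open.
Joint ranges: [-2.73, 2.73], [-0.86, 2.22], [0.23, 2.46], [-1.11, 4.25], [0.08, 2.63], [-2.82, 2.82]. Speed limits (rad/s): [2.79, 2.79, 3.14, 3.14, 3.14, 3.14].

INTERFACE

Orientations are given as a 3x3 rotation matrix whose columns are the frame's x, y, z axes.
In Python, from plant import ctrl, sensors, optics gives the robot as it stands. Calls block until the motion is done:
- ctrl.move_ptp(position, orientation): joint-space move of the TCP to a pose.
- ctrl.move_l(position, rot=None, vel=150, threshold=None): straight line of the TCP; rot=None keeps the orientation; vel is the mean speed in mm/s. With threshold (N) it stops when the force on the tool has changed by that much, and returns True; else False.
- ctrl.set_joints(angles): joint-space move.
- ctrl.gripper_to(opening, force=None): finger opening in mm; force is the grip in N (None keeps the last); returns when the fingers have stopped.
- ctrl.hold(seconds).
- ctrl.solve_ik(position, orientation): joint angles nearest the present ones, or None.
- sensors.read_state(): the state.
- optics.grab_frame(name): name is "scene" or "side" or "wrist"; returns (picture, depth): 420x560x3 uint8, red, green, blue; 420x560 float32, mm along the optical axis (not along the pixel's ray), 0 where there is no reading.
- optics.camera_params(name): a dict with "mtx" (3x3 intrinsics, pixels), "k1" (the pictures are not rectified: a ray, as slopes to the right and down, at radius r is drawn at 1 + k1 r^2 times it, then the intrinsics apply), "R" (3x3) and "t" (3): a world point X has camera coordinates R X + t; the wrist camera has in their place "T_tool_cam" (4x4, takes a point from camera to tool coordinates, whose origin is the TCP and whose axes are the flange's). Camera axes: x right, y down, z forward; pixel columns grow to the right and rows downward; lengths in mm; the calibration is good to about 2 mm. A picture is of the moment at which its call begins: read the wrist's pose just before it. camera_params takes no time and is no camera call.
A pose or a line that the arm cannot do raises ctrl.MotionError and nothing moves.
- ctrl.finish_job(): hands the job in; it is judged then, once.
The state is a dict: "t": time; "q": joint angles; "qvel": joint speeds; "tau": joint torques, N m; "eef_pos": TCP position; "eef_rot": TCP orientation; "force": force on the tool from outside, world axes, zero at the start; "wrist_torque": the same for the moment, N m; "grip_width": finger opening in mm; "grasp_force": force on a finger pad.
Only numpy, scipy, OpenCV 4.12 (cv2) and the standard library are available. Lean on these libraries where they do the work, as an engineer would, in place of code of your own. Each camera call takes 0.05 s, during which the arm holds its last target. There are 200 camera calls.

## Working session

There is one attempt and no reset: what is moved stays moved. The work goes in short steps, each a Python script; the robot and the scene stay as the last script left them, time stands still between calls to the robot, and variables do not carry over. Pictures are saved under pics/ and viewed, at most 10 in all, crops included, and the job is handed in when it is done.

```bash
ls; mkdir -p pics; cat > h.py <<'E'
import numpy as np, cv2
from plant import ctrl, sensors, optics
def cloud(name):
    s=sensors.read_state(); img,d=optics.grab_frame(name); p=optics.camera_params(name)
    K=np.array(p["mtx"]);v,u=np.mgrid[:420,:560]
    n=cv2.undistortPoints(np.stack([u,v],-1).reshape(-1,1,2).astype(float),K,np.array([p["k1"],0,0,0.])).reshape(420,560,2)
    X=np.dstack([n[...,0]*d,n[...,1]*d,d]).astype(float)
    if "R" in p: W=(X-np.array(p["t"]).ravel())@np.array(p["R"])
    else:
        T=np.array(p["T_tool_cam"]);W=(X@T[:3,:3].T+T[:3,3])@np.array(s["eef_rot"]).T+np.array(s["eef_pos"])
    W[d<=0]=np.nan
    return img,W
def save(img,f): cv2.imwrite(f,img[...,::-1])
E
python3 - <<'E'
from h import *
for n in("scene","side"):
    i,W=cloud(n); save(i,f"pics/{n}0.png"); np.save(f"{n}0.npy",W)
print(ctrl.tcp_to_tips,optics.camera_params("wrist"),sensors.read_state())
E
```

```text
pics
25.0 {'mtx': array([[309.24060144,   0.        , 281.21999312],
       [  0.        , 309.24060144, 207.67594903],
       [  0.        ,   0.        ,   1.        ]]), 'k1': -0.027296500323538676, 'T_tool_cam': array([[ 3.76816831e-04, -9.49021437e-01, -3.15211309e-01,
         8.07562691e+01],
       [ 9.99998661e-01, -1.44317749e-04,  1.62994458e-03,
         6.71412969e-01],
       [-1.59234293e-03, -3.15211501e-01,  9.49020112e-01,
        -1.17774642e+02],
       [ 0.00000000e+00,  0.00000000e+00,  0.00000000e+00,
         1.00000000e+00]])} {'t': 0.1, 'q': array([ 9.61516347e-01,  2.07374948e-01,  1.54281240e+00,  2.06971189e-05,
        1.39349872e+00, -1.50553884e-01]), 'qvel': array([-0.00172617, -0.00351744, -0.00366212,  0.00088318,  0.00084829,
       -0.00065405]), 'tau': array([-2.76031569e-04, -3.84090829e+01, -2.92551452e+01, -2.77888303e-04,
        4.81110896e-03,  1.21459306e-05]), 'eef_pos': array([254.28151751, 515.01637292, 255.21839428]), 'eef_rot': array([[-8.96615489e-01,  4.42808299e-01, -1.21471889e-03],
       [ 4.42809839e-01,  8.96613930e-01, -1.70506554e-03],
       [ 3.34116704e-04, -2.06667764e-03, -9.99997809e-01]]), 'force': array([ 0.78790147, -0.18241865,  0.533666  ]), 'wrist_torque': array([0.02039639, 0.00417925, 0.01302722]), 'grasp_force': 0.0, 'grip_width': 85.29081307526616}
```

View pics/scene0.png

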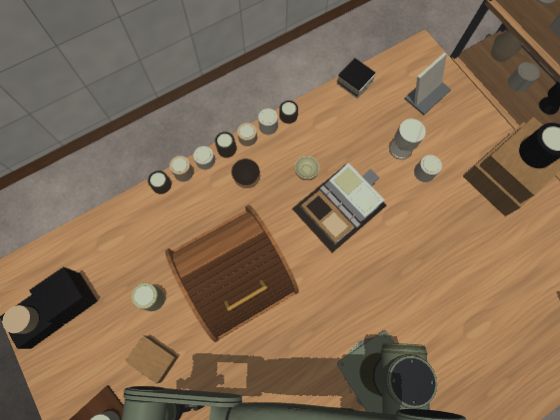

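View pics/side0.png

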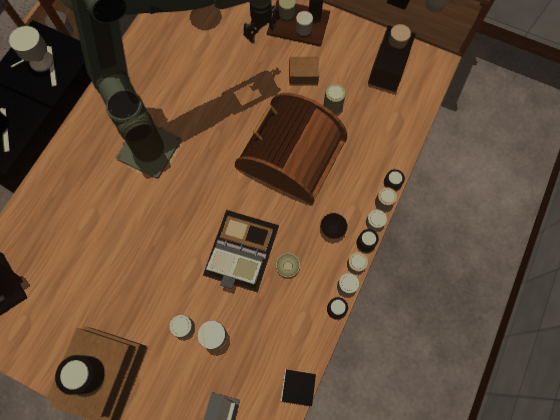

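The scene view shows the case on the left, with its brass handle from (228,305) to (266,285). The book is at (340,205) with the tab at (370,178), and the arm base is at (390,370). I'll get rough coordinates from both clouds.

```bash
python3 - <<'E'
from h import *
W=np.load("scene0.npy")
for n,(u,v) in dict(tab=(370,178),bcL=(296,209),bcB=(333,248),bcR=(384,206),bcT=(348,166),h1=(230,304),h2=(265,285),hm=(247,295),cL=(168,252),cT=(252,208),cR=(297,292),cB=(214,338),dish=(308,168),gob=(410,135)).items(): print(n,W[v,u].round())
W=np.load("side0.npy")
for n,(u,v) in dict(tab=(228,283),ring=(241,248),bc1=(228,212),bc2=(278,222),bc3=(205,276),bc4=(258,290),h1=(260,133),h2=(276,109)).items(): print(n,W[v,u].round())
E
```

```text
tab [ 535. -337.   66.]
bcL [590. -71.   6.]
bcB [ 404. -102.   10.]
bcR [ 435. -341.    9.]
bcT [ 613. -300.   61.]
h1 [410. 285. 139.]
h2 [397. 170. 184.]
hm [400. 229. 183.]
cL [652. 370. 124.]
cT [634.  75. 137.]
cR [344.  83.  20.]
cB [358. 381.  59.]
dish [ 699. -194.    5.]
gob [ 572. -506.  152.]
tab [ 546. -345.   64.]
ring [ 521. -204.   16.]
bc1 [nan nan nan]
bc2 [598. -49.  -3.]
bc3 [ 448. -352.    3.]
bc4 [ 645. -313.   -1.]
h1 [402. 199. 128.]
h2 [414. 313. 134.]
```

```bash
cat >> h.py <<'E'
def Rz(a): # tool down, x axis at yaw pi+a, y (closing) at pi/2+a
    c,s=np.cos(a),np.sin(a); return np.array([[-c,-s,0],[-s,c,0],[0,0,-1.]])
E
python3 - <<'E'
from h import *
for n,p in (("case",[400,225,430]),("book",[420,-205,330])):
    ctrl.move_ptp(p,Rz(0)); ctrl.hold(.2); i,W=cloud("wrist"); save(i,f"pics/{n}.png"); np.save(f"{n}.npy",W)
    s=sensors.read_state();print(s["t"],s["q"].round(2),s["eef_pos"].round())
E
```

```text
1.725 [ 0.32 -0.13  1.54  0.    1.73 -1.25] [400. 226. 429.]
3.6 [-0.64 -0.08  1.69  0.    1.53 -2.21] [ 420. -204.  330.]
```

View pics/case.png

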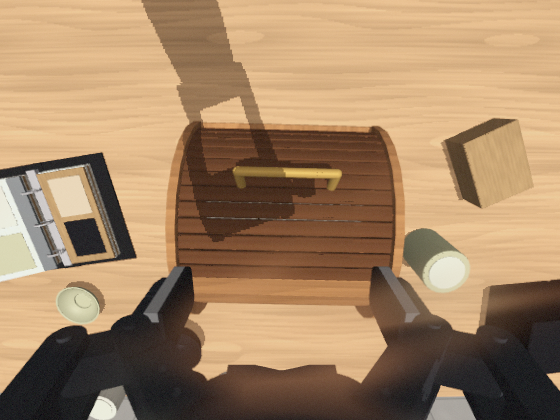

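View pics/book.png

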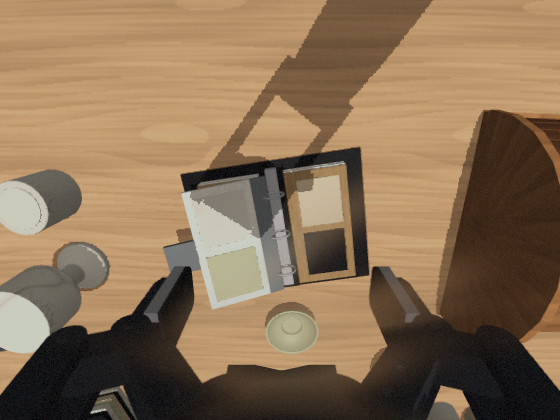

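Case view: the handle runs from (237,175) to (340,180), with the cheeks at columns 170 and 402. Book view: board corners at (182,173), (360,148) and (368,270), tab at (182,255), leaf corners at (185,190), (250,178), (283,288) and (212,307).

```bash
python3 - <<'E'
from h import *
W=np.load("book.npy")
def at(u,v,k=1): return np.nanmedian(W[v-k:v+k+1,u-k:u+k+1].reshape(-1,3),0).round(1)
for q in [(185,176),(357,151),(365,267),(180,255),(172,250),(276,235),(269,180)]: print(q,at(*q))
m=np.zeros((420,560),np.uint8);cv2.fillConvexPoly(m,np.array([(196,200),(245,190),(272,285),(218,298)]),1)
P=W[m>0];P=P[~np.isnan(P[:,0])];c=P.mean(0);n=np.linalg.svd(P-c,full_matrices=False)[2][2];n*=np.sign(n[2]);print("leaf c",c,"n",n,"tilt",np.arccos(n[2]),"yaw of tilt dir",np.degrees(np.arctan2(n[1],n[0])))
# board: dark, low ; leaf+tab points
I=cv2.imread("pics/book.png")
z=W[...,2];hsv=cv2.cvtColor(I,cv2.COLOR_BGR2HSV)
d=(n*(W-c)).sum(-1)
L=(abs(d)<5)&(W[...,2]>30);L[:,300:]=0;L[:150]=0
k,lab,st,_=cv2.connectedComponentsWithStats(L.astype(np.uint8));j=lab[240,230];Q=W[lab==j];print(st[j])
r=cv2.minAreaRect(Q[:,:2].astype(np.float32));print(r,cv2.boxPoints(r).round())
D=(I.max(-1)<45)&(abs(z-5)<5);D[:140]=0;D[290:]=0;D[:,:175]=0;D[:,375:]=0
Q=W[D];r=cv2.minAreaRect(Q[:,:2].astype(np.float32));print("board",D.sum(),r,cv2.boxPoints(r).round())
# case
W=np.load("case.npy");I=cv2.imread("pics/case.png");h=cv2.cvtColor(I,cv2.COLOR_BGR2HSV)
B=(h[...,1]>150)&(h[...,2]>110)&(h[...,0]>17);B[:165]=0;B[192:]=0;B[:,:230]=0;B[:,345:]=0
B[:,:235]=0
Q=W[B];Q=Q[Q[:,2]>80];print("handle",len(Q),Q.mean(0),Q.min(0),Q.max(0),np.polyfit(Q[:,1],Q[:,0],1), np.median(Q,0))
for q in [(200,126),(374,128),(169,230),(402,230),(180,290),(397,290),(185,150),(388,150)]: print(q,at(*q))
# cylinder fit of slats
m=np.zeros((420,560),np.uint8);cv2.fillConvexPoly(m,np.array([(205,140),(370,140),(385,250),(190,250)]),1);m[160:195,228:350]=0
P=W[m>0];P=P[~np.isnan(P[:,0])];P=P[P[:,2]>20]
from scipy.optimize import least_squares
f=lambda p:np.hypot((P[:,0]-p[0])*np.cos(p[1])+(P[:,1]-225)*np.sin(p[1]),P[:,2]-14)-p[2]
s=least_squares(f,[530,0,164],loss="soft_l1");print("cyl x0 at y225, yaw, r",s.x,np.std(f(s.x)))
# cheeks: points radius ~169, extreme y
rr=f(s.x)*0
R=np.hypot((W[...,0]-s.x[0])*np.cos(s.x[1])+(W[...,1]-225)*np.sin(s.x[1]),z*0+W[...,2]-14)
C=(abs(R-167)<6)&(W[...,2]>30);a=s.x[1]
v=-(W[...,0]-s.x[0])*np.sin(a)+(W[...,1]-225)*np.cos(a)
q=v[C];q=q[abs(q)<200];print("cheeks v",np.percentile(q,[0.3,1,5,50,95,99,99.7]))
E
```

```text
(185, 176) [ 439.1 -343.9    5. ]
(357, 151) [402.1 -95.3   5.4]
(365, 267) [588.2 -67.5   5.8]
(180, 255) [ 535.  -341.4   68.8]
(172, 250) [ 525.9 -350.3   71.6]
(276, 235) [ 527.8 -210.9   16.6]
(269, 180) [ 442.2 -220.7   16.4]
leaf c [ 527.81898579 -270.74524587   51.28580988] n [-0.04008785  0.25476998  0.96617039] tilt 0.26085279613774237 yaw of tilt dir 98.9421274165525
[  163   175   122   135 10288]
((532.055908203125, -285.54522705078125), (181.4702911376953, 149.03677368164062), 8.729063987731934) [[ 431. -226.]
 [ 454. -373.]
 [ 633. -345.]
 [ 610. -198.]]
board 2873 ((519.4171752929688, -205.57315063476562), (209.35891723632812, 261.5717468261719), 8.767926216125488) [[ 396.  -92.]
 [ 436. -351.]
 [ 643. -319.]
 [ 603.  -60.]]
handle 388 [397.79358043 216.39231637 179.66192244] [388.1793469  169.33931713 137.59385194] [424.69960596 297.3817236  187.24476552] [9.57972963e-02 3.77063782e+02] [395.77218864 209.61044829 183.46195695]
(200, 126) [351.8  91.6  23.5]
(374, 128) [353.6 377.4  26.1]
(169, 230) [471.8  82.  179.1]
(402, 230) [472.5 383.4 177. ]
(180, 290) [393.2 183.4 434.9]
(397, 290) [389.3 272.5 441.3]
(185, 150) [379.2  90.7 107.8]
(388, 150) [378.6 377.6 107.8]
cyl x0 at y225, yaw, r [ 5.16962741e+02 -2.24431390e-02  1.64210166e+02] 12.4878847595142
cheeks v [-148.68176957 -146.7769691  -137.28584555    4.21551598  148.11814183
  157.53258784  159.64601746]
```

```bash
python3 - <<'E'
from h import *
from scipy.optimize import least_squares
a=np.radians(8.75);u=np.array([np.cos(a),np.sin(a)]);v=np.array([-u[1],u[0]]);c=np.array([519.4,-205.6])
W=np.load("book.npy");U=(W[...,:2]-c)@u;V=(W[...,:2]-c)@v
m=(V<-124)&(V>-154)&(W[...,2]>45)&(W[...,2]<85)&(abs(U)<60)
print("tab",m.sum(),np.percentile(U[m],[1,5,50,95,99]),np.percentile(V[m],[1,99]),np.median(W[m],0))
for r in [(x,x+6) for x in range(-150,-5,20)]:
    k=(V>r[0])&(V<r[1])&(abs(U)<60)&(W[...,2]>30)&(W[...,2]<90);print(r[0]+3,np.median(W[k][:,2]).round(1),end="; ")
W=np.load("case.npy");g=W[100:280,150:420].reshape(-1,3);g=g[~np.isnan(g[:,0])]
P=g[(g[:,1]>110)&(g[:,1]<350)&(g[:,2]>45)&(g[:,2]<185)]
f=lambda p,P=P:np.hypot((P[:,0]-p[0])*np.cos(p[1])+(P[:,1]-230)*np.sin(p[1]),P[:,2]-14)-164
s=least_squares(f,[517,0],loss="cauchy",f_scale=1.5);r=f(s.x);print("\ncyl",s.x,np.percentile(r,[5,25,50,75,95]))
H=P[r>30];print(len(H)); b=f(s.x,H)>38
Hb=H[f(s.x,H)>38];print("bar",len(Hb),Hb.mean(0),Hb[:,1].min(),Hb[:,1].max(),np.polyfit(Hb[:,1],Hb[:,0],1))
A=np.arctan2(Hb[:,2]-14,Hb[:,0]-s.x[0]);print("ang",np.degrees(np.median(A)),np.median(f(s.x,Hb))+164)
k=g[(f(s.x,g)>2)&(f(s.x,g)<9)&(g[:,2]>60)];print("cheeks",np.percentile(k[:,1],[1,5,95,99]))
l,h=k[k[:,1]<150][:,1],k[k[:,1]>300][:,1];print(np.percentile(l,[2,50,98]),np.percentile(h,[2,50,98]))
E
```

```text
tab 592 [-22.06886071 -21.61546865  -5.79326518  11.89407428  18.56323038] [-153.66920037 -124.36257871] [ 534.97596235 -343.21317507   69.53192163]
-147 72.1; -127 66.7; -107 61.7; -87 56.9; -67 51.7; -47 46.4; -27 40.7; -7 35.8; 
cyl [ 5.16697287e+02 -2.27964942e-02] [-1.84051289 -0.44444584  0.12560996  0.68192223  1.85276501]
776
bar 734 [394.37460114 232.26136997 183.30002236] 168.17006304762378 298.90730022928676 [2.42790283e-02 3.88735521e+02]
ang 125.98767488348908 209.59675545604512
cheeks [ 76.52570351  78.59550665 385.76910784 387.55063215]
[ 76.46838923  84.07320504 101.01261902] [319.07723674 379.97968976 387.55819696]
```

```bash
cat >> h.py <<'E'
ab=np.radians(8.75);ub=np.array([np.cos(ab),np.sin(ab),0]);vb=np.array([-ub[1],ub[0],0]);cb=np.array([519.4,-205.6,30.])
up=np.array([0,0,1.])
def tabp(th,r=148): return cb+vb*(-r*np.cos(th))+up*(r*np.sin(th)+6)
RB=Rz(ab-np.pi/2)
def st(tag=""):
    s=sensors.read_state();print(tag,round(s["t"],2),s["eef_pos"].round(1),"F",s["force"].round(1),"M",s["wrist_torque"].round(2),"g",round(s["grip_width"],1),round(s["grasp_force"],1));return s
E
python3 - <<'E'
from h import *
p=tabp(.26); ctrl.gripper_to(70,40)
ctrl.move_ptp(p+up*90,RB); print(ctrl.move_l(p,vel=100,threshold=8)); st("down")
ctrl.gripper_to(20,40); s=st("grip")
if 38<s["grip_width"]<50:
    for i,th in enumerate(np.linspace(.26,np.pi-.12,14)[1:]):
        ctrl.move_l(tabp(th),vel=110)
        st(f"{th:.2f}")
E
```

```text
False
down 6.18 [ 541.8 -347.5   75. ] F [ 0.2  0.6 -0.9] M [ 0.03 -0.01  0.01] g 69.8 0.0
grip 6.53 [ 540.7 -347.9   74.6] F [-3.2 -2.9  2. ] M [-0.4   0.43  0.06] g 43.2 42.0
0.47 6.97 [ 538.9 -335.8  103.6] F [-4.1 -2.  -1. ] M [-0.64  0.61 -0.06] g 43.0 42.7
0.68 7.4 [ 536.1 -317.9  129.5] F [-3.9 -0.5 -0.5] M [-0.28  0.63 -0.09] g 43.0 43.8
0.90 7.83 [ 532.6 -295.1  151.3] F [-3.4  0.3 -2. ] M [ 0.01  0.71 -0.02] g 43.2 44.5
1.11 8.27 [ 528.6 -269.   168. ] F [-5.3  0.9 -6.1] M [-0.04  0.65 -0.01] g 42.7 44.9
1.32 8.7 [ 524.1 -239.6  179.2] F [-5.3 -0.5 -7.7] M [-0.19  0.71 -0.2 ] g 42.8 45.6
1.53 9.13 [ 519.5 -209.9  183.9] F [-4.9 -1.8 -7.3] M [-0.4   0.73 -0.09] g 43.1 46.5
1.75 9.57 [ 514.9 -179.8  182.4] F [-5.4 -4.1 -6.5] M [-0.78  0.83 -0.16] g 42.4 44.7
1.96 10.0 [ 510.4 -150.1  174.5] F [-8.  -3.6 -1.7] M [-0.67  1.22 -0.1 ] g 42.8 41.0
2.17 10.43 [ 506.1 -122.   160. ] F [-9.  -0.7  3.1] M [-0.38  1.43 -0.16] g 43.1 40.5
2.38 10.87 [502.4 -97.7 139.5] F [-10.    1.5   5.1] M [-0.03  1.36 -0.05] g 43.1 42.4
2.60 11.3 [499.4 -78.5 114.2] F [-9.6  1.8  3.8] M [ 0.11  1.34 -0.22] g 42.7 46.6
2.81 11.73 [497.4 -65.3  85.5] F [-9.1  3.5  4.4] M [0.13 1.18 0.05] g 42.7 51.6
3.02 12.17 [496.3 -58.3  54.7] F [-8.8  3.   2.6] M [ 0.08  1.24 -0.1 ] g 43.2 56.8
```

```bash
cat >> h.py <<'E'
ac=-.023;ex=np.array([np.cos(ac),np.sin(ac),0]);ey=np.array([-ex[1],ex[0],0]);cc=np.array([516.8,232.5,14.])
RC=Rz(ac-np.pi/2)
def hp(c,r=205,lift=10):
    f=np.radians(135)-c; return cc+r*(np.cos(f)*ex+np.sin(f)*up)+up*lift
E
python3 - <<'E'
from h import *
ctrl.gripper_to(62); ctrl.move_l(sensors.read_state()["eef_pos"]+up*40,vel=80)
ctrl.move_l(sensors.read_state()["eef_pos"]+up*190,vel=250); st("up")
ctrl.gripper_to(40,60)
p=hp(.157); ctrl.move_ptp(p+up*60,RC); st("above"); 
print(ctrl.move_l(p,vel=80,threshold=8)); st("down")
ctrl.gripper_to(0,60); s=st("grip")
if 9<s["grip_width"]<16:
    for c in np.linspace(.157,1.55,11)[1:]:
        ctrl.move_l(hp(c),vel=100); st(f"{c:.2f}")
E
```

```text
up 14.07 [498.2 -60.2 283.5] F [-0.6 -1.4  0.2] M [-0.   -0.04  0.03] g 61.9 0.0
above 15.62 [397.  234.8 250.1] F [0.2 0.9 0.5] M [ 0.01  0.02 -0.02] g 39.8 0.0
False
down 16.52 [396.8 235.4 190.3] F [ 0.4  1.  -0.2] M [ 0.   -0.01  0.01] g 40.2 0.0
grip 16.9 [395.7 235.5 190.5] F [-4.7 -0.4  5.6] M [ 0.01  0.8  -0.02] g 9.5 58.6
0.30 17.33 [419.9 234.9 206.1] F [-6.  -1.   9.2] M [-0.07  1.28  0.01] g 9.7 58.9
0.44 17.77 [446.8 234.3 218.8] F [-4.4 -2.5 11.7] M [-0.18  1.25 -0.08] g 9.9 58.9
0.57 18.2 [475.5 233.6 226.8] F [-1.6 -0.   7.9] M [-0.1   0.53  0.04] g 9.9 60.2
0.71 18.63 [503.5 233.  229.9] F [-0.2 -0.5  5.3] M [-0.03  0.49 -0.04] g 9.9 61.7
0.85 19.07 [532.3 232.3 229.6] F [ 2.5 -0.2  4.7] M [ 0.01 -0.16 -0.03] g 9.9 61.8
0.99 19.5 [559.6 231.6 225.1] F [2.8 1.2 4. ] M [0.06 0.03 0.05] g 9.6 62.5
1.13 19.93 [586.6 230.9 216.2] F [ 2.8 -0.1 -0.7] M [ 0.09 -0.44  0.02] g 9.4 63.8
1.27 20.37 [612.7 230.3 205. ] F [2.2 0.9 1.1] M [ 0.05 -0.14 -0.02] g 9.9 63.1
1.41 20.8 [637.1 229.7 189.7] F [ 2.6 -0.  -1.6] M [ 0.07 -0.49  0.02] g 9.7 63.0
1.55 21.23 [658.3 229.2 171.8] F [-0.9  0.1  1.9] M [-0.08 -0.11 -0.02] g 10.1 63.6
```

```bash
python3 - <<'E'
from h import *
for c in(1.57,1.59,1.61):
    t=ctrl.move_l(hp(c),vel=30,threshold=14); st(f"{c} {t}")
    if t: break
ctrl.gripper_to(34); st(); e=sensors.read_state()["eef_pos"]
ctrl.move_l(e+up*40,vel=80); ctrl.move_l(e+up*110,vel=200)
ctrl.gripper_to(85); ctrl.move_ptp([370,240,420],Rz(ac)); ctrl.hold(.2)
i,W=cloud("wrist"); save(i,"pics/open.png"); np.save("open.npy",W); st()
i,W=cloud("scene"); save(i,"pics/scene1.png"); np.save("scene1.npy",W)
E
```

```text
1.57 True 21.44 [658.4 229.2 171.8] F [-2.2 -0.1  4.5] M [-0.06  0.08 -0.02] g 9.9 63.9
 21.8 [658.2 229.  170.3] F [-0.3 -0.6 -1. ] M [-0.   -0.03 -0.03] g 33.6 0.0
 25.01 [370.5 239.9 419.4] F [ 0.2 -0.5  0. ] M [ 0.05 -0.01 -0.  ] g 85.1 0.0
```

View pics/open.png

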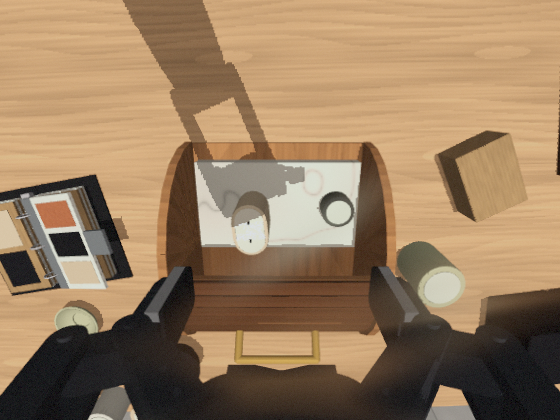

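View pics/scene1.png

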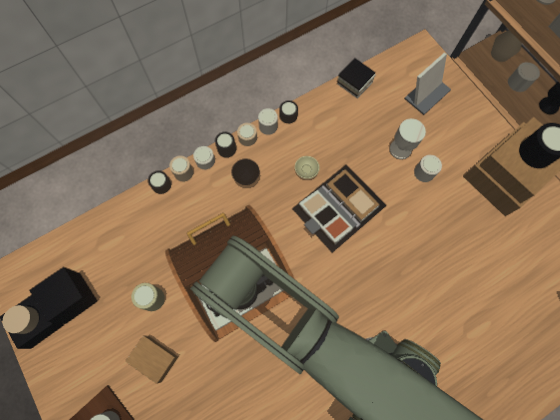

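The cover is rolled back with its handle at (278,347). The leaf is turned, with its red, black and beige stones at (60,215), (70,245) and (85,275). The candle top is at (250,230) and the tealight at (337,208). Next I'll measure the candle, the handle angle and the leaf angle.

```bash
python3 - <<'E'
from h import *
W=np.load("open.npy");r=W-cc;X=r@ex;Y=r@ey;z=W[...,2]
m=(abs(z-120)<6)&(X>-160)&(X<0)&(abs(Y)<135)
k,lab,s,_=cv2.connectedComponentsWithStats(m.astype(np.uint8));j=1+s[1:,4].argmax();m=lab==j
Q=W[m];q=cv2.minAreaRect(Q[:,:2].astype(np.float32));print("candle",m.sum(),q,Q.mean(0),"caseXY",X[m].min(),X[m].max(),Y[m].min(),Y[m].max())
pc=np.linalg.eigh(np.cov(Q[:,:2].T));print(pc[0]**.5*2,np.degrees(np.arctan2(*pc[1][::-1,1])))
R=np.hypot(X,z-14);h=(R>198)&(R<214)&(X>60)&(abs(Y)<58)&(z>100);f=np.degrees(np.arctan2(z-14,X))
print("handle ang",h.sum(),np.median(f[h]),"c",np.radians(135-np.median(f[h])), np.median(R[h]))
e=(abs(R-162)<5)&(abs(Y)<120);print("slat edge ang max",np.percentile(f[e],[50,95,99]),"X min",X[e].min())
U=(W-cb)@ub;V=(W-cb)@vb
l=(abs(U)<85)&(V>25)&(V<118)&(z>25)&(z<90);A=np.polyfit(V[l],z[l],1);print("leaf slope",A,np.arctan(A[0]),l.sum())
t=(abs(z-76)<6)&(abs(Y)<135)&(X<0)&(X>-150)&(Y>0);print("tea",W[t].mean(0) if t.any() else 0)
E
```

```text
candle 1561 ((461.5179748535156, 192.6711883544922), (79.01029968261719, 52.24782180786133), 3.312742233276367) [459.71754635 193.03006674 120.61340451] caseXY -93.66748805501355 -14.644827116616156 -68.1910855690823 -14.41519008765117
[27.78705984 41.03338421] -177.18194596655616
handle ang 692 47.61586874696954 c 1.5251408043602597 205.96965825787296
slat edge ang max [75.36205694 90.55894217 91.0303615 ] X min -166.98811486813963
leaf slope [ 0.15493969 38.53159437] 0.15371740865055222 4150
tea [450.06333156 328.48531321  76.49657182]
```

```bash
python3 - <<'E'
from h import *
a=np.radians(3); cx=np.array([np.cos(a),np.sin(a),0]); R=Rz(a)
p=np.array([461.3,192.7,100])-3*cx
ctrl.gripper_to(76,50)
ctrl.move_ptp(p+up*130,R); st("above"); t=ctrl.move_l(p,vel=90,threshold=8); st(f"down {t}")
ctrl.gripper_to(40,50); s=st("grip")
if 48<s["grip_width"]<56 and not t:
    ctrl.move_l(s["eef_pos"]+up*30,vel=60); st("lift")
    ctrl.move_l(s["eef_pos"]+up*190,vel=150); st("up")
    q=cb+vb*75-3*ub; q[2]=190; ctrl.move_ptp(q,Rz(ab)); ctrl.hold(.2);st("over leaf")
    i,W=cloud("scene"); np.save("carry.npy",W)
    i,W=cloud("wrist"); save(i,"pics/carry.png")
E
```

```text
above 26.18 [459.  193.  231.4] F [-0.1 -0.2  0.1] M [-0.02 -0.01 -0.02] g 76.5 0.0
down False 27.77 [458.9 192.7 100.7] F [ 0.1 -0.3 -0.1] M [-0.05 -0.02 -0.  ] g 76.5 0.0
grip 28.12 [458.9 192.3 100.7] F [-0.7 -2.2  4.2] M [-0.29  0.05  0.01] g 51.4 54.0
lift 28.77 [458.7 192.3 130.8] F [-0.   0.6 -6.6] M [ 0.04 -0.01  0.09] g 51.6 53.1
up 29.99 [458.  192.1 289.2] F [-0.5 -0.2 -6.8] M [-0.01  0.08 -0.02] g 51.5 53.1
over leaf 31.48 [ 505.5 -130.8  190.5] F [-0.9 -0.1 -6. ] M [ 0.06 -0.03  0.08] g 51.5 54.4
```

View pics/carry.png

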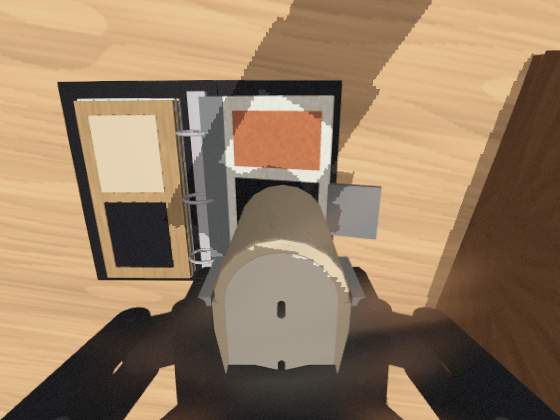

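The candle hangs upright over the middle (black) stone, and the leaf edges are visible at columns 225 and 335. I'll lower it until contact.

```bash
python3 - <<'E'
from h import *
q=cb+vb*75-3*ub; z=lambda h:np.array([q[0],q[1],h])
ctrl.move_l(z(125),vel=60); st()
print(ctrl.move_l(z(98),vel=25,threshold=12)); st("98")
for h in np.arange(96.5,88,-1.5):
    ctrl.move_l(z(h),vel=10); s=st(f"{h}")
    if s["force"][2]>-2.5: break
E
```

```text
32.82 [ 505.5 -132.1  125.6] F [ 0.5 -0.  -5.8] M [ 0.02 -0.04  0.01] g 51.7 54.4
False
98 34.05 [ 505.2 -132.    98.2] F [-0.6 -0.2 -6.4] M [0.01 0.03 0.01] g 51.5 54.5
96.5 34.35 [ 505.  -131.9   96.5] F [-0.6 -0.9 -5.2] M [ 0.01 -0.02 -0.02] g 51.2 54.5
95.0 34.65 [ 504.9 -131.9   94.9] F [-0.3 -0.1 -6.1] M [-0.03  0.06  0.05] g 51.5 54.5
93.5 34.95 [ 505.2 -132.    93.6] F [-0.5 -0.2 -5.3] M [ 0.01 -0.05 -0.01] g 51.6 54.4
92.0 35.25 [ 505.3 -132.    93.4] F [-3.4  2.   5.8] M [ 0.21  0.67 -0.02] g 51.6 55.5
```

```bash
python3 - <<'E'
from h import *
q=cb+vb*75-3*ub; z=lambda h:np.array([q[0],q[1],h])
ctrl.move_l(z(93.0),vel=10); st()
ctrl.gripper_to(62); st("rel"); ctrl.gripper_to(80); ctrl.move_l(z(150),vel=60); ctrl.move_l(z(240),vel=150)
ctrl.move_ptp([380,-135,300],Rz(ab)); ctrl.hold(.3); st()
i,W=cloud("wrist"); save(i,"pics/final.png"); Z=W[...,2]
U=(W-cb)@ub;V=(W-cb)@vb
m=(abs(Z-113)<8)&(abs(U)<90)&(V>0)&(V<150);r=cv2.minAreaRect(np.c_[U[m],V[m]].astype(np.float32));print("candle U,V",r,"z",np.median(Z[m]))
P=W[m];n=np.linalg.svd(P-P.mean(0),full_matrices=False)[2][2];print("tilt",np.degrees(np.arccos(abs(n[2]))))
l=(abs(U)>50)&(abs(U)<85)&(V>35)&(V<115)&(Z>20)&(Z<60);A=np.polyfit(V[l],Z[l],1);print("leaf",l.sum(),A,np.median(Z[l]))
i2,W=cloud("side"); save(i2,"pics/side1.png")
E
```

```text
35.5 [ 505.4 -132.    93.5] F [-1.4  0.5  1.9] M [ 0.08  0.26 -0.02] g 51.9 55.3
rel 35.77 [ 505.6 -132.3   93.3] F [ 0.5 -0.3 -0.2] M [0.   0.02 0.03] g 62.3 0.0
 38.85 [ 380.4 -134.9  299.1] F [-0.4 -0.6  0. ] M [ 0.01  0.01 -0.04] g 79.7 0.0
candle U,V ((0.7504158020019531, 76.45201110839844), (80.61991882324219, 51.967796325683594), 0.23097650706768036) z 113.90695549039569
tilt 1.5187020105939864
leaf 1732 [2.63973106e-03 3.34733718e+01] 33.70407727224179
```

View pics/final.png

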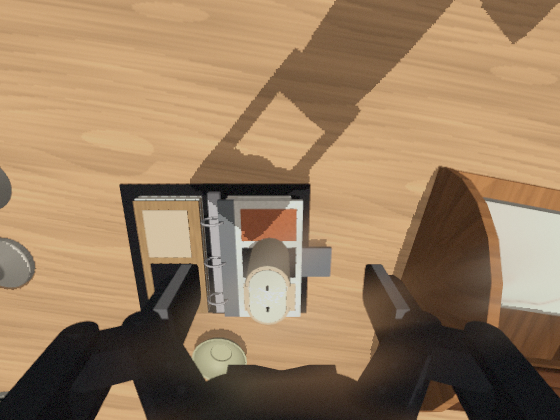

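View pics/side1.png

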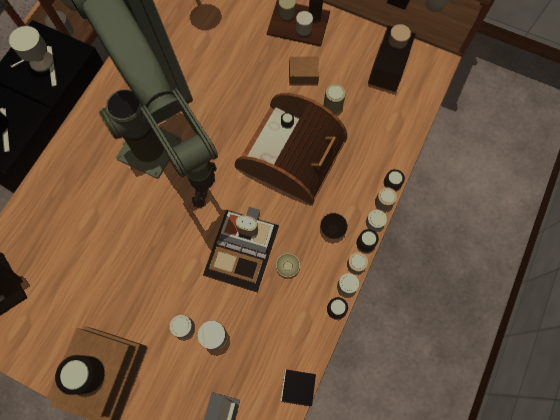

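The final view shows the candle at (268,295), about 1–2 mm from the leaf's middle. The leaf lies flat at 33.7 mm, the cover is open and the other wares are in place.

```bash
python3 -c "
from h import *
print(ctrl.finish_job())"
```

```text
the job is handed in; nothing more can be done
None
```

The job is handed in after about 39 s of the 70 s: the leaf is turned and lies flat, the cover is rolled fully open, the candle stands upright within 2 mm of the leaf's middle, and the other wares were not touched.

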